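Stand an LED carrier in the viewing bay and hold the run plunger in the green

TASK

Take the LED carrier off the sloping rest, stand it upright on its long thin edge on the white strip of the viewing bay, lamp side facing the camera and square to it, and let go of it. Only then push down the spring plunger of the hold-to-run box until the collar's rim lies within the green band of the stem, never so far that the red goes in, and finish while still holding it there, with the carrier standing free. Leave the other things on the table where they are.

Things in the scene. Friction and masses are not known exactly. Their poses are not given: they have to be found in the camera images.
- carrier: LED carrier, loose aluminium plate 16 x 100 x 80 mm (x, y, z), 0.2-0.35 kg, white lamps on green on its +x face. Origin: centre of the 16 x 100 foot it is to stand on; z: foot to opposite edge; faces at x = -8, +8 mm. Starts leaning in the rest, z tilted 30 deg towards the robot's side, lamps looking up and away from the robot. Pinch its thickness at the upper edge, fingers along the plate.
- carrier_front (a point): imaginary point 60 mm straight out in front of the lamp face's side (carrier frame: x +60, z +40 mm); it turns with the carrier
- rest: sloping rest, fixed: aluminium base 120 x 100 x 12 mm, black V of back plate and lip, 80 mm wide. Origin: centre of underside. The carrier's foot starts at x +30, z +34 mm in this frame. The back plate (10 mm thick) covers the carrier's rear face only up to 38 mm from the foot; the upper 42 mm are free on both faces.
- bay: viewing bay, fixed: dark base 6 mm thick (x -50 to +175, y -70 to +70 mm), white strip 22 x 110 mm along y, grey camera facing the strip. Origin: on the table under the strip's centre; x from strip to camera, z up. Lens front at x +105 mm; white lamp bar at x +108 to +120, 26 mm high; camera from x +122, 76 mm high.
- bay_mark (a point): centre of the white strip, on the top of the bay's base (6 mm above the table): the carrier's foot centre belongs here, its width along the strip (bay y), its lamp face to bay +x
- runbox: hold-to-run box, fixed: grey housing 90 x 90 x 58 mm with a steel collar on top (radius 22 mm, its rim 70 mm above the table) in which a spring plunger slides straight down. Origin: centre of the underside, on the table.
- plunger_top (a point): centre of the flat top of the plunger's black mushroom head (radius 23 mm, head 12 mm thick), 112 mm above the table when released; it goes down with the plunger
- plunger (a joint): plunger travel in m: 0 released, grows downward, bottom stop 0.028. Rings on the stem (radius 12 mm) under the head: the collar's rim is in white from 0 to 0.009, green 0.009 to 0.017, black 0.017 to 0.019, red beyond. Spring: 4 N at the start plus 0.4 N per mm (about 9 N in mid-green, 0.013); let go, it springs back.
- tape_roll: bystander: yellow ring of tape lying flat, 52 mm diameter, 18 mm high; origin centre of underside
- flux_jar: bystander: small amber jar, 42 mm diameter, 36 mm high; origin centre of underside
- cleaner_bottle: bystander: white bottle with blue cap, 60 mm diameter, 130 mm high; origin centre of underside
- parts_bin: bystander: open blue bin 70 x 90 x 45 mm; origin centre of underside
- film_ring: bystander: flat steel ring, 90 mm diameter, 6 mm high; origin centre of underside
- screwdriver: bystander: green screwdriver lying on the table, 160 mm long
- mouse: bystander: black computer mouse 100 x 58 x 26 mm on a dark mat; origin centre of underside

How it is judged:
By the outcome, as a careful person would: the job done as asked, in the order asked, and still so for the second after the job is handed in, while the arm keeps its last pose, push and grip.
It also fails if it takes over 58 s, if anything falls off the work surface, if the arm or the gripper's body presses on something with over 40 N, if the wrist force passes 120 N, or if a joint passes its speed limit or range.

ROBOT

A 7-joint arm with a two-finger parallel gripper is mounted at the origin on the work surface. World frame = base frame: x ahead of the robot, y to its left, z up, the work surface at z = 0. Lengths are in m, angles in rad, forces in N, time in s.
With the tool pointing down it reaches from about 0.425 to 0.8 m from the base axis. Payload 8.3 kg.
Tool frame: the origin (TCP) lies midway between the tips of the shut fingers; the grasp point (between the pads) lies 19 mm behind it; z points along the fingers, y is the direction in which the jaws open and shut (so a half turn about z gives the same grasp; the last joint's range is limited). The gripper opens to 85 mm and grips with 20 to 120 N. Pads are 22 mm wide; open, the fingers measure 114 mm over their backs; the gripper's body (76 mm by 85 mm) begins 54 mm behind the grasp point. The pads swing forward as they close: fully open they stand 13 mm farther back than shut.
Start: joints at [1.07, 0.383, 0.016, 1.37, -0.006, 1.388, -0.046], TCP at [0.265, -0.566, 0.231] pointing down, gripper open.
Joint ranges: [-2.95, 2.95], [-0.25, 2.06], [-1.52, 1.56], [0.18, 2.33], [-1.44, 4.58], [0.02, 2.06], [-3.01, 3.01]. Speed limits (rad/s): [2.39, 2.39, 3.01, 3.01, 3.14, 3.14, 3.14].

INTERFACE

Orientations are given as a rotation vector (axis times angle).
In Python, from cell import arm, cams, silhouettes gives the robot as it stands.
- The arm moves only by the tool carry_out, never from a script. Its argument "series" is a list of rows, each an object of numbers: "tx", "ty", "tz": the shift along the tool's x, y, z in cm; "ax", "ay", "az": the turn, a rotation vector about the tool's x, y, z in degrees; "grip": the opening, from 0 (shut) to 1 (fully open). In form: [{"tx": .., "ty": .., "tz": .., "ax": .., "ay": .., "az": .., "grip": ..}, ...]. A call has 1 to 10 rows; each row shifts and turns the commanded pose from where the row before left it, along the tool's axes as they then stand; what a row does not reach is not made up. A row lasts 1/8 s, in which the tool goes at most 62.5 mm and 10.7 degrees, less where a joint would pass 70% of its speed; a pose out of reach is approached as far as the arm can. A call is refused whole if a number of a shift passes 6.25 or a number of a turn 10.7, either way. A call with a gripper value outside its range is refused whole. The fingers move at their own pace and stop on an object; "newtons" is the grip in N (left out, the last holds). Time passes only in rows, so rows that do not move let the fingers close. It gives the time, the measured TCP pose, the force and the opening at its end, in the units of the state.
- arm.sense(): the state, without advancing time (a new reading comes with each control period).
- cams.snapshot(name): name is "side" or "top"; returns a dict with "color" (480x640x3 uint8, red, green, blue), "range_z" (480x640 float32, m along the optical axis (not along the pixel's ray), 0 where there is no reading), "fx", "fy", "cx", "cy" (pixels), "rvec" (rotation vector, rad) and "tvec" (3), from world to camera coordinates, as OpenCV has them. Camera axes: x right, y down, z forward; pixel columns grow to the right and rows downward; lengths in m; the calibration is good to about 2 mm. A picture is of the moment at which its call begins.
- arm.sign_off(): hands the job in, once; it reports no verdict.
Trained networks look in a picture, given as the dict that the camera call returned (one of the last four; its "shot" number tells which), for a name from the list of things; names that differ only in an ending like _2 or _b are one class to them, and where a whole thing is asked for, a point or a joint stands for the part that bears it (a point fixed in the world has none). Each returns a list of dicts, best first, with "score" (0 to 1); they miss things now and then, are a little off and sometimes report something else, mostly with a low value. They report only what shows in the picture. A call takes as long as a camera call.
- silhouettes(query, picture): "pixels" (480x640 bool, what is visible of it) and "rect" ([left, top, right, bottom] in pixels, round what is visible of it).
The state is a dict: "clock": time; "q": joint angles; "joint_vel": joint speeds; "effort": joint torques, N m; "tcp_pos": TCP position; "tool_rot": TCP orientation; "ft_force": force on the tool from outside, world axes, zero at the start; "torque": the same for the moment, N m; "gripper_width": finger opening in m.
Only numpy, scipy, OpenCV 4.12 (cv2) and the standard library are available. Lean on these libraries where they do the work, as an engineer would, in place of code of your own. Each camera call takes 0.05 s, during which the arm holds its last target.

## Working session

There is one attempt and no reset: what is moved stays moved. The work goes in short steps, Python scripts to look and compute and a tool call to move; the robot and the scene stay as the last step left them, time stands still between calls to the robot, and variables do not carry over. Pictures are saved under pics/ and viewed, and the job is handed in when it is done.

Besides the shell and the picture viewer there is one more tool, called after ">>>" in YAML: its name, and indented under it one key for each argument. carry_out: Moves the arm, as the interface text tells. Its arguments: {"type":"object","properties":{"series":{"type":"array"},"newtons":{"type":"number"}},"required":["series"]}

```bash
ls; mkdir -p pics; cat > h.py <<'E'
import numpy as np, cv2, pickle
from scipy.spatial.transform import Rotation as R
def world(s, mask=None):
    z=s["range_z"]; v,u=np.nonzero((z>0) if mask is None else (mask&(z>0)))
    d=z[v,u]; c=np.stack([(u-s["cx"])/s["fx"]*d,(v-s["cy"])/s["fy"]*d,d],1)
    Rm=cv2.Rodrigues(np.array(s["rvec"],float))[0]
    return (c-np.array(s["tvec"]).ravel())@Rm, u, v
def proj(s,p):
    return cv2.projectPoints(np.array(p,float).reshape(-1,3),np.array(s["rvec"],float),np.array(s["tvec"],float),np.array([[s["fx"],0,s["cx"]],[0,s["fy"],s["cy"]],[0,0,1]]),None)[0].reshape(-1,2)
def save(s,n): cv2.imwrite("pics/"+n,s["color"][:,:,::-1])
E
python3 - <<'E'
from h import *
from cell import arm,cams,silhouettes
print(arm.sense())
for n in ["side","top"]:
    s=cams.snapshot(n); save(s,n+"0.png"); pickle.dump(s,open(n+"0.pkl","wb"))
    Rm=cv2.Rodrigues(np.array(s["rvec"],float))[0]; print(n,"campos",-Rm.T@np.array(s["tvec"]).ravel(),"fwd",Rm[2])
    for q in ["carrier","rest","bay","runbox","plunger_top"]:
        for d in silhouettes(q,s)[:2]:
            p,u,v=world(s,d["pixels"]); print(n,q,round(d["score"],2),d["rect"],d["pixels"].sum(),np.median(p,0).round(3),p.min(0).round(3),p.max(0).round(3))
            pickle.dump(d["pixels"],open(f"{n}0_{q}.pkl","wb")) if d is silhouettes else None
E
```

```text
pics
{'clock': 0.0, 'q': array([ 1.07008333,  0.38425878,  0.01637543,  1.371166  , -0.00627648,
        1.38820796, -0.04648352]), 'joint_vel': array([-2.50711538e-04,  1.92354784e-03, -1.28420112e-03,  8.75699837e-04,
       -9.71237719e-04, -3.68552800e-05, -5.42028797e-04]), 'effort': array([-6.24524801e-04, -6.27589917e+01,  8.44147615e-01, -3.71823907e+01,
        1.67754886e-02,  1.41932504e-02, -4.55654160e-06]), 'tcp_pos': array([ 0.26478201, -0.56557698,  0.23026068]), 'tool_rot': array([-3.06470921e+00, -6.81944145e-01,  7.71908038e-04]), 'ft_force': array([0.20183598, 0.23623427, 0.972425  ]), 'torque': array([ 0.08545994, -0.02606592, -0.03620308]), 'gripper_width': 0.08514394111105528}
side campos [0.16246939 0.56523615 0.95444194] fwd [ 0.37479881 -0.52590419 -0.76351204]
side carrier 0.95 [224.9, 326.6, 269.2, 369.3] 675 [0.536 0.312 0.101] [ 0.521  0.221 -0.001] [0.599 0.357 0.111]
side carrier 0.74 [433.0, 220.4, 459.9, 248.1] 163 [ 0.347 -0.327  0.006] [ 0.32  -0.37  -0.003] [ 0.4   -0.278  0.012]
side rest 0.8 [220.3, 333.4, 286.6, 391.1] 1745 [0.524 0.308 0.014] 
[... 592 characters left out ...]
2]
top carrier 0.83 [158.7, 242.9, 205.7, 268.4] 891 [0.549 0.304 0.088] [ 0.523  0.256 -0.   ] [0.579 0.363 0.113]
top carrier 0.54 [429.0, 308.6, 463.9, 344.5] 478 [ 0.368 -0.331  0.003] [ 0.322 -0.37  -0.008] [ 0.411 -0.278  0.011]
top rest 0.94 [169.6, 236.3, 213.3, 285.7] 1231 [0.52  0.297 0.011] [ 0.48   0.25  -0.002] [0.604 0.356 0.043]
top bay 0.64 [400.4, 189.6, 464.0, 288.2] 4802 [ 0.589 -0.306  0.006] [ 0.466 -0.399 -0.004] [ 0.71  -0.218  0.083]
top runbox 0.85 [300.2, 238.5, 343.6, 283.7] 1465 [ 0.529 -0.023  0.057] [ 0.483 -0.073 -0.007] [0.584 0.026 0.117]
top plunger_top 0.79 [315.4, 248.7, 332.8, 269.8] 313 [ 0.529 -0.023  0.11 ] [ 0.508 -0.044  0.056] [ 0.557 -0.002  0.117]
```

View pics/side0.png

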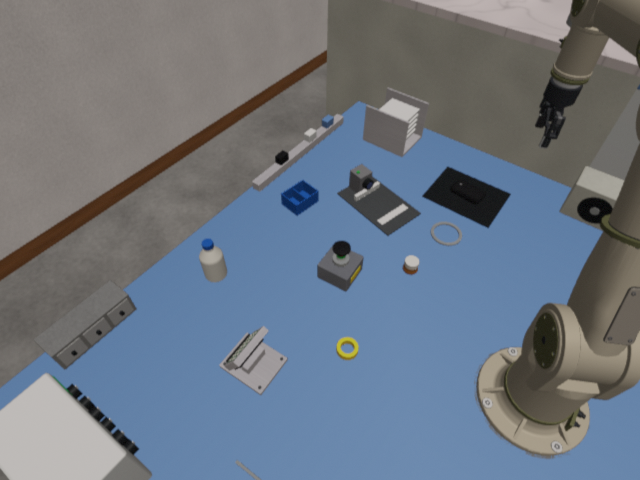

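View pics/top0.png

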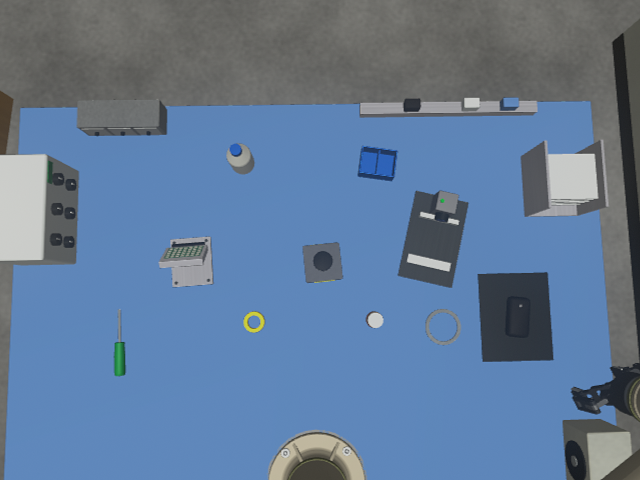

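```bash
python3 - <<'E'
from h import *
s=pickle.load(open("top0.pkl","rb")); t=pickle.load(open("side0.pkl","rb"))
c=s["color"]
a=cv2.resize(c[225:300,145:225],None,fx=5,fy=5,interpolation=cv2.INTER_CUBIC)
b=cv2.resize(c[185:295,390:475],None,fx=4,fy=4,interpolation=cv2.INTER_CUBIC)
e=cv2.resize(t["color"][320:400,210:300],None,fx=4,fy=4,interpolation=cv2.INTER_CUBIC)
W=np.zeros((460,800,3),np.uint8)
W[:375,:400]=a; W[:440,400:740]=b
cv2.imwrite("pics/crop0.png",W[:,:,::-1]); cv2.imwrite("pics/crop1.png",e[:,:,::-1])
for n,S in (("top",s),("side",t)):
    p,u,v=world(S)
    def box(lo,hi): return p[np.all((p>lo)&(p<hi),1)]
    def rect(q,l):
        r=cv2.minAreaRect((q[:,:2]*1000).astype(np.float32)); print(n,l,len(q),r,"z",np.median(q[:,2]))
    rect(box([.45,.2,.007],[.64,.4,.018]),"restbase")
    rect(box([.42,-.45,.003],[.73,-.15,.010]),"baybase")
    rect(box([.46,-.1,.05],[.61,.06,.063]),"runbox")
    q=box([.46,-.1,.1],[.61,.06,.13]); rect(q,"plunger"); print(np.median(q[:,:2],0), (q[:,:2].min(0)+q[:,:2].max(0))/2)
    # white strip
    col=S["color"][v,u].astype(int)
    m=(col.min(1)>170)&np.all((p>[.42,-.45,-.005])&(p<[.73,-.15,.015]),1)
    rect(p[m],"strip")
    q=box([.5,.2,.02],[.64,.4,.13]); rect(q[q[:,2]>.095],"car top")
    # plane fit of z>.06
    k=q[(q[:,2]>.05)]
    for _ in range(8):
        c0=k.mean(0); nn=np.linalg.svd(k-c0)[2][2]; d=(k-c0)@nn; k=k[abs(d)<max(.003,2*d.std())]
    print(n,"plane",nn*np.sign(nn[2]),c0,len(k), d.std())
E
```

```text
top restbase 1053 ((558.2936401367188, 304.3651428222656), (153.25035095214844, 100.683349609375), 3.5676167011260986) z 0.011127298809596606
top baybase 3741 ((574.9705200195312, -300.14599609375), (299.9119873046875, 308.6019287109375), 89.88494110107422) z 0.005312808636777847
top runbox 1047 ((530.3865356445312, -23.172748565673828), (89.88748931884766, 90.00120544433594), 4.917937755584717) z 0.056759725260725376
top plunger 303 ((530.5668334960938, -23.053752899169922), (41.83937454223633, 44.57212448120117), 88.53182983398438) z 0.1105769052918264
[ 0.52934872 -0.0228881 ] [ 0.53053763 -0.02309277]
top strip 346 ((527.3640747070312, -294.75457763671875), (107.49099731445312, 21.482803344726562), 76.18273162841797) z 0.0046568884022218145
top car top 364 ((535.0524291992188, 305.750732421875), (21.861045837402344, 100.6787338256836), 2.3081295490264893) z 0.10214347559104986
top plane [0.85243271 0.04648084 0.52076675] [0.552398   0.30575598 0.08190046] 551 0.0011527996010727752
side restbase 1320 ((550.6593627929688, 297.428955078125), (140.3088836669922, 161.89894104003906), 
[... 204 characters left out ...]
527.6010131835938, -23.507400512695312), (90.92102813720703, 92.58088684082031), 5.862190246582031) z 0.05857668567294914
side plunger 229 ((527.842529296875, -22.588403701782227), (44.86665344238281, 43.79460144042969), 81.98513793945312) z 0.11250350972575827
[ 0.52659334 -0.02185351] [ 0.52787521 -0.02250214]
side strip 145 ((523.5764770507812, -292.9736022949219), (104.59571838378906, 19.778959274291992), 76.0093765258789) z 0.006828243498354055
side car top 402 ((534.250732421875, 304.8914489746094), (22.76746368408203, 100.93213653564453), 3.5106987953186035) z 0.10423766196817508
side plane [0.77470795 0.06052622 0.62941573] [0.53861915 0.31105489 0.09538137] 564 0.0042744459670760755
```

```bash
sleep 1
cat >> h.py <<'E'
def frame(yaw,tilt):
    # tool: y=+x_c, z=-z_c ; carrier yaw (deg), tilt deg back toward -x
    a=np.radians(tilt); Rz=R.from_euler('z',yaw,degrees=True).as_matrix()
    zc=Rz@np.array([-np.sin(a),0,np.cos(a)]); xc=Rz@np.array([np.cos(a),0,np.sin(a)]); yc=Rz@np.array([0,1,0])
    return np.stack([yc,xc,-zc],1)
def plan(p0,R0,p1,R1,st=5.5,sr=9.5,n=None):
    dr=R.from_matrix(R0.T@R1).as_rotvec(degrees=True); dp=(np.array(p1)-p0)*100
    n=n or max(1,int(np.ceil(max(np.linalg.norm(dp)/st,np.linalg.norm(dr)/sr))))
    out=[];Rc=R0.copy();pc=np.array(p0,float)
    for i in range(n):
        goal=np.array(p0)+dp/100*(i+1)/n
        t=np.round(Rc.T@(goal-pc)*100,2)
        a=np.round(R.from_matrix(Rc.T@R0@R.from_rotvec(dr*(i+1)/n,degrees=True).as_matrix()).as_rotvec(degrees=True),1)
        pc=pc+Rc@t/100; Rc=Rc@R.from_rotvec(a,degrees=True).as_matrix()
        out.append({k:float(x) for k,x in zip(["tx","ty","tz","ax","ay","az"],list(t)+list(a)) if abs(x)>1e-9})
    return out,pc,Rc
def cur(arm):
    s=arm.sense(); return np.array(s["tcp_pos"]),R.from_rotvec(s["tool_rot"]).as_matrix(),s
E
python3 - <<'E'
from h import *
from cell import arm
import json
p,Rm,s=cur(arm)
def go(p1,R1,**k):
    global p,Rm
    r,p,Rm=plan(p,Rm,p1,R1,**k); print(len(r),json.dumps(r))
go([.48,-.30,.30],frame(-30,0))
go([.55,.15,.30],frame(3.2,5))
F=frame(3.2,30); T=np.array([.5475,.306,.0747])
go(T-F[:,2]*.10,F)
E
```

```text
7 [{"tx": 4.39, "ty": -2.14, "tz": -0.98, "az": -5.0}, {"tx": 4.57, "ty": -1.75, "tz": -0.98, "az": -5.0}, {"tx": 4.69, "ty": -1.34, "tz": -0.98, "az": -5.0}, {"tx": 4.8, "ty": -0.93, "tz": -0.98, "az": -5.0}, {"tx": 4.86, "ty": -0.51, "tz": -0.99, "az": -4.9}, {"tx": 4.89, "ty": -0.09, "tz": -0.98, "az": -5.0}, {"tx": 4.87, "ty": 0.33, "tz": -0.98, "az": -5.0}]
9 [{"tx": 4.72, "ty": -1.83, "ax": -0.5, "ay": 0.2, "az": -3.7}, {"tx": 4.83, "ty": -1.52, "ax": -0.6, "ay": 0.1, "az": -3.7}, {"tx": 4.91, "ty": -1.2, "ax": -0.5, "ay": 0.2, "az": -3.7}, {"tx": 4.98, "ty": -0.89, "ax": -0.6, "ay": 0.1, "az": -3.7}, {"tx": 5.03, "ty": -0.56, "tz": 0.01, "ax": -0.5, "ay": 0.2, "az": -3.6}, {"tx": 5.05, "ty": -0.24, "tz": 0.02, "ax": -0.5, "ay": 0.2, "az": -3.7}, {"tx": 5.06, "ty": 0.08, "tz": 0.04, "ax": -0.6, "ay": 0.1, "az": -3.7}, {"tx": 5.05, "ty": 0.41, "tz": 0.04, "ax": -0.5, "ay": 0.2, "az": -3.7}, {"tx": 5.0, "ty": 0.73, "tz": 0.08, "ax": -0.6, "ay": 0.1, "az": -3.7}]
4 [{"tx": 3.9, "ty": -1.39, "tz": 3.35, "ax": -6.2}, {"tx": 3.9, "ty": -1.75, "tz": 3.19, "ax": -6.3}, {"tx": 3.9, "ty": -2.09, "tz": 2.97, "ax": -6.2}, {"tx": 3.91, "ty": -2.4, "tz": 2.73, "ax": -6.3}]
```

>>> carry_out:
  series:
    - {"tx":4.4,"ty":-2.1,"tz":-1,"az":-5.0,"grip":1}
    - {"tx":4.6,"ty":-1.8,"tz":-1,"az":-5.0}
    - {"tx":4.7,"ty":-1.3,"tz":-1,"az":-5.0}
    - {"tx":4.8,"ty":-0.9,"tz":-1,"az":-5.0}
    - {"tx":4.9,"ty":-0.5,"tz":-1,"az":-5}
    - {"tx":4.9,"ty":-0.1,"tz":-1,"az":-5.0}
    - {"tx":4.9,"ty":0.3,"tz":-1,"az":-5.0}

```text
$.series[0]: bad value
```

>>> carry_out:
  series:
    - {"tx":4.7,"ty":-1.8,"ax":-0.5,"ay":0.2,"az":-3.7}
    - {"tx":4.8,"ty":-1.5,"ax":-0.6,"ay":0.1,"az":-3.7}
    - {"tx":4.9,"ty":-1.2,"ax":-0.5,"ay":0.2,"az":-3.7}
    - {"tx":5,"ty":-0.9,"ax":-0.6,"ay":0.1,"az":-3.7}
    - {"tx":5,"ty":-0.6,"ax":-0.5,"ay":0.2,"az":-3.6}
    - {"tx":5,"ty":-0.2,"ax":-0.5,"ay":0.2,"az":-3.7}
    - {"tx":5,"ty":0.1,"ax":-0.6,"ay":0.1,"az":-3.7}
    - {"tx":5,"ty":0.4,"ax":-0.5,"ay":0.2,"az":-3.7}
    - {"tx":5.0,"ty":0.7,"tz":0.1,"ax":-0.6,"ay":0.1,"az":-3.7}

```text
$.series[0]: bad value
```

>>> carry_out:
  series:
    - {"tx":3.9,"ty":-1.4,"tz":3.3,"ax":-6.2}
    - {"tx":3.9,"ty":-1.8,"tz":3.2,"ax":-6.3}
    - {"tx":3.9,"ty":-2.1,"tz":3,"ax":-6.2}
    - {"tx":3.9,"ty":-2.4,"tz":2.7,"ax":-6.3}
    - {}
    - {}

```text
$.series[0]: bad value
```

```bash
cat > chk.py <<'E'
from h import *
from cell import arm
import json
p,Rm,s=cur(arm)
print(s["clock"],p.round(4),s["ft_force"].round(1),s["gripper_width"],s["q"].round(2))
F=frame(3.2,30); T=np.array([.5475,.306,.0747])
print("in F rel T (mm)",(F.T@(p-T)*1000).round(1),"roterr tool",R.from_matrix(Rm.T@F).as_rotvec(degrees=True).round(2))
E
python3 chk.py; python3 - <<'E'
from h import *
from cell import cams
W=[]
for n,(x,y) in (("side",(190,270)),("top",(140,200))):
    s=cams.snapshot(n); pickle.dump(s,open(n+"1.pkl","wb"))
    W.append(cv2.resize(s["color"][y:y+130,x:x+130],(400,400),interpolation=cv2.INTER_CUBIC))
cv2.imwrite("pics/pre1.png",np.hstack(W)[:,:,::-1])
E
```

```text
0.6 [ 0.265  -0.566   0.2313] [-0.1  0.4  0.4] 0.08527370990573241 [ 1.07  0.38  0.02  1.37 -0.01  1.39 -0.05]
in F rel T (mm) [-854.9 -208.1 -301. ] roterr tool [-26.35  17.81 -66.47]
```

View pics/pre1.png

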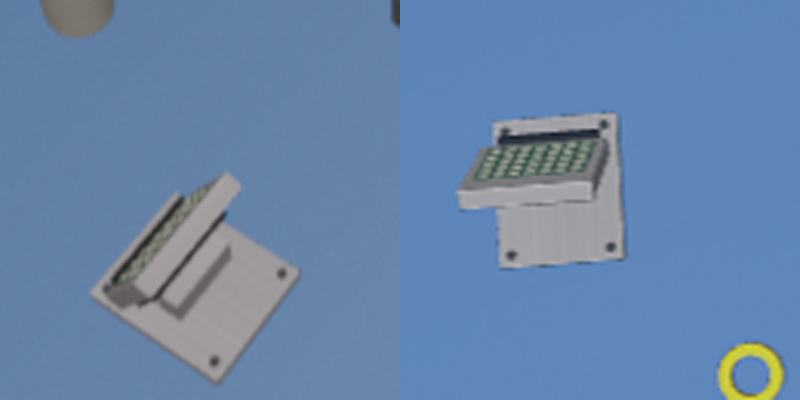

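The calls were refused, probably because every row needs all seven keys. In the picture the carrier still leans in the rest, with its lamp face away from the robot.

>>> carry_out:
  series:
    - {"tx":4.4,"ty":-2.1,"tz":-1,"ax":0,"ay":0,"az":-5,"grip":1}
    - {"tx":4.6,"ty":-1.8,"tz":-1,"ax":0,"ay":0,"az":-5,"grip":1}
    - {"tx":4.7,"ty":-1.3,"tz":-1,"ax":0,"ay":0,"az":-5,"grip":1}
    - {"tx":4.8,"ty":-0.9,"tz":-1,"ax":0,"ay":0,"az":-5,"grip":1}
    - {"tx":4.9,"ty":-0.5,"tz":-1,"ax":0,"ay":0,"az":-5,"grip":1}
    - {"tx":4.9,"ty":-0.1,"tz":-1,"ax":0,"ay":0,"az":-5,"grip":1}
    - {"tx":4.9,"ty":0.3,"tz":-1,"ax":0,"ay":0,"az":-5,"grip":1}

```text
clock: 1.58
tcp_pos: [0.4816, -0.2981, 0.3019]
tool_rot: [2.717, 1.576, 0.0]
ft_force: [0.5, -0.3, 0.6]
gripper_width: 0.0856
```

>>> carry_out:
  series:
    - {"tx":4.7,"ty":-1.8,"tz":0,"ax":-0.5,"ay":0.2,"az":-3.7,"grip":1}
    - {"tx":4.8,"ty":-1.5,"tz":0,"ax":-0.6,"ay":0.1,"az":-3.7,"grip":1}
    - {"tx":4.9,"ty":-1.2,"tz":0,"ax":-0.5,"ay":0.2,"az":-3.7,"grip":1}
    - {"tx":5,"ty":-0.9,"tz":0,"ax":-0.6,"ay":0.1,"az":-3.7,"grip":1}
    - {"tx":5,"ty":-0.6,"tz":0,"ax":-0.5,"ay":0.2,"az":-3.6,"grip":1}
    - {"tx":5,"ty":-0.2,"tz":0,"ax":-0.5,"ay":0.2,"az":-3.7,"grip":1}
    - {"tx":5,"ty":0.1,"tz":0,"ax":-0.6,"ay":0.1,"az":-3.7,"grip":1}
    - {"tx":5,"ty":0.4,"tz":0,"ax":-0.5,"ay":0.2,"az":-3.7,"grip":1}
    - {"tx":5,"ty":0.7,"tz":0.1,"ax":-0.6,"ay":0.1,"az":-3.7,"grip":1}

```text
clock: 2.7
tcp_pos: [0.5499, 0.1497, 0.3025]
tool_rot: [2.111, 2.24, 0.099]
ft_force: [0.8, 0.3, -0.6]
gripper_width: 0.0855
```

>>> carry_out:
  series:
    - {"tx":3.9,"ty":-1.4,"tz":3.3,"ax":-6.2,"ay":0,"az":0,"grip":1}
    - {"tx":3.9,"ty":-1.8,"tz":3.2,"ax":-6.3,"ay":0,"az":0,"grip":1}
    - {"tx":3.9,"ty":-2.1,"tz":3,"ax":-6.2,"ay":0,"az":0,"grip":1}
    - {"tx":3.9,"ty":-2.4,"tz":2.7,"ax":-6.3,"ay":0,"az":0,"grip":1}
    - {"tx":0,"ty":0,"tz":0,"ax":0,"ay":0,"az":0,"grip":1}
    - {"tx":0,"ty":0,"tz":0,"ax":0,"ay":0,"az":0,"grip":1}

```text
clock: 3.45
tcp_pos: [0.5006, 0.2919, 0.1707]
tool_rot: [1.889, 1.994, 0.506]
ft_force: [0.0, 0.3, -0.6]
gripper_width: 0.0857
```

```bash
cat > look.py <<'E'
import sys
from h import *
from cell import cams
W=[]
n0=sys.argv[1]; c=np.array(eval(sys.argv[2]))
for n in ("side","top"):
    s=cams.snapshot(n); pickle.dump(s,open(f"{n}_{n0}.pkl","wb"))
    x,y=proj(s,c)[0].astype(int)-65; x=min(max(x,0),510);y=min(max(y,0),350)
    print(n,"crop origin",x,y,"scale",400/130)
    W.append(cv2.resize(s["color"][y:y+130,x:x+130],(400,400),interpolation=cv2.INTER_CUBIC))
cv2.imwrite(f"pics/{n0}.png",np.hstack(W)[:,:,::-1])
E
python3 chk.py; python3 look.py pre2 "[.54,.305,.1]"; 
```

```text
3.45 [0.5006 0.2919 0.1707] [ 0.   0.3 -0.6] 0.08567317850952344 [-0.08  0.11 -0.74  1.98  0.61  0.79 -1.12]
in F rel T (mm) [ -11.4    6.7 -106.9] roterr tool [-1.19  0.41  0.02]
side crop origin 182 278 scale 3.076923076923077
top crop origin 115 194 scale 3.076923076923077
```

View pics/pre2.png

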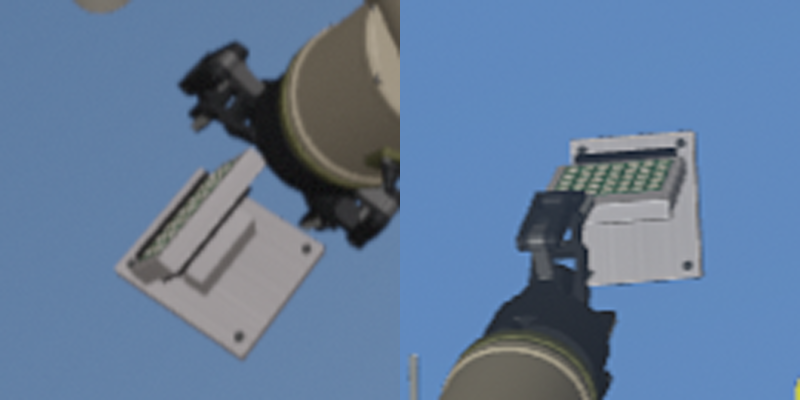

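>>> carry_out:
  series:
    - {"tx":1.14,"ty":-0.67,"tz":0.7,"ax":-1.2,"ay":0.4,"az":0,"grip":1}
    - {"tx":0,"ty":0,"tz":2.5,"ax":0,"ay":0,"az":0,"grip":1}
    - {"tx":0,"ty":0,"tz":2.5,"ax":0,"ay":0,"az":0,"grip":1}
    - {"tx":0,"ty":0,"tz":0,"ax":0,"ay":0,"az":0,"grip":1}

```text
clock: 4.05
tcp_pos: [0.5231, 0.3027, 0.1163]
tool_rot: [1.881, 1.983, 0.528]
ft_force: [0.9, -0.3, 0.6]
gripper_width: 0.0856
```

```bash
python3 chk.py; python3 look.py pre3 "[.54,.305,.1]"; 
```

```text
4.05 [0.5231 0.3027 0.1163] [ 0.9 -0.3  0.6] 0.0856005969806382 [-0.14  0.24 -0.7   2.    0.82  0.72 -1.32]
in F rel T (mm) [ -2.   -0.4 -48.3] roterr tool [-0.1   0.16 -0.15]
side crop origin 182 278 scale 3.076923076923077
top crop origin 115 194 scale 3.076923076923077
```

View pics/pre3.png

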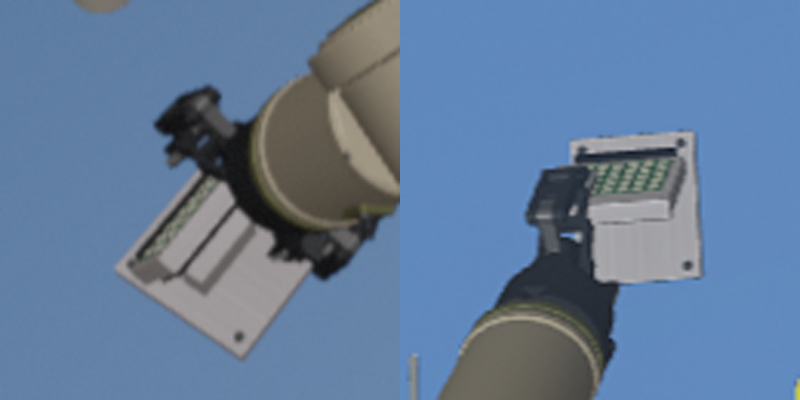

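```bash
python3 - <<'E'
from h import *
from cell import arm
p,Rm,s=cur(arm)
for n,o in (("side",(182,278)),("top",(115,194))):
    S=pickle.load(open(n+"_pre3.pkl","rb")); k=400/130
    im=cv2.resize(S["color"][o[1]:o[1]+130,o[0]:o[0]+130],(400,400),interpolation=cv2.INTER_CUBIC)[:,:,::-1].copy()
    def d(P,c):
        for q in proj(S,P): cv2.circle(im,tuple(int(x) for x in ((q-o)*k)),3,c,-1)
    Rz=R.from_euler('z',3.2,degrees=True).as_matrix(); F=frame(3.2,30)
    E0=np.array([.541,.3055,0])+Rz@np.array([-.010,0,.1033])
    xc=F[:,1];yc=F[:,0];zc=-F[:,2]
    d([E0+xc*.008*a+yc*.05*b-zc*c for a in(-1,1) for b in(-1,1) for c in (0,.08)],(0,0,255))
    d([E0],(255,0,255))
    tip=p-Rm[:,2]*.013
    d([tip],(0,255,255)); d([tip+Rm[:,1]*.043*a+Rm[:,0]*.011*b for a in(-1,1) for b in(-1,1)],(0,255,0))
    cv2.imwrite(f"pics/ov_{n}.png",im)
    W=im if n=="side" else np.hstack([W,im])
cv2.imwrite("pics/ov.png",W)
E
```

```text
(no output)
```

View pics/ov.png

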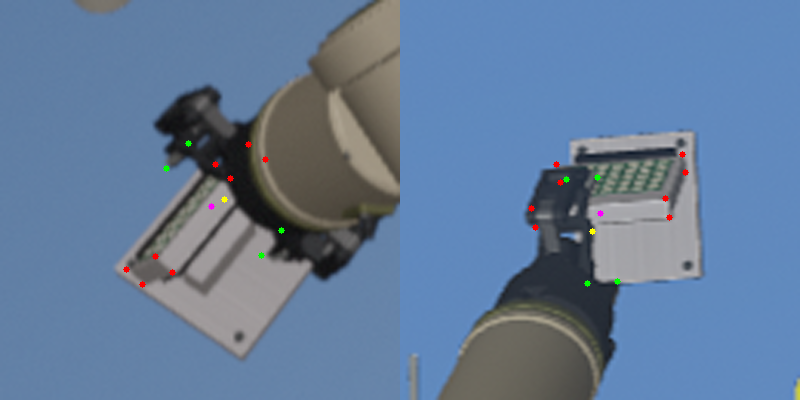

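The overlay matches: red is the carrier model, green the fingertips. I'll descend.

>>> carry_out:
  series:
    - {"tx":0.2,"ty":0,"tz":1.6,"ax":0,"ay":0,"az":0,"grip":1}
    - {"tx":0,"ty":0,"tz":1.6,"ax":0,"ay":0,"az":0,"grip":1}
    - {"tx":0,"ty":0,"tz":1.6,"ax":0,"ay":0,"az":0,"grip":1}
    - {"tx":0,"ty":0,"tz":0,"ax":0,"ay":0,"az":0,"grip":1}
    - {"tx":0,"ty":0,"tz":0,"ax":0,"ay":0,"az":0,"grip":1}

```text
clock: 4.78
tcp_pos: [0.546, 0.3085, 0.0772]
tool_rot: [1.877, 1.985, 0.534]
ft_force: [-0.3, -0.3, 0.1]
gripper_width: 0.0852
```

```bash
python3 chk.py; python3 look.py pre4 "[.54,.305,.1]"; 
```

```text
4.775 [0.546  0.3085 0.0772] [-0.3 -0.3  0.1] 0.0852215883659273 [-0.19  0.34 -0.65  1.99  0.96  0.67 -1.42]
in F rel T (mm) [ 2.6  0.1 -2.9] roterr tool [ 0.1  -0.04 -0.01]
side crop origin 182 278 scale 3.076923076923077
top crop origin 115 194 scale 3.076923076923077
```

View pics/pre4.png

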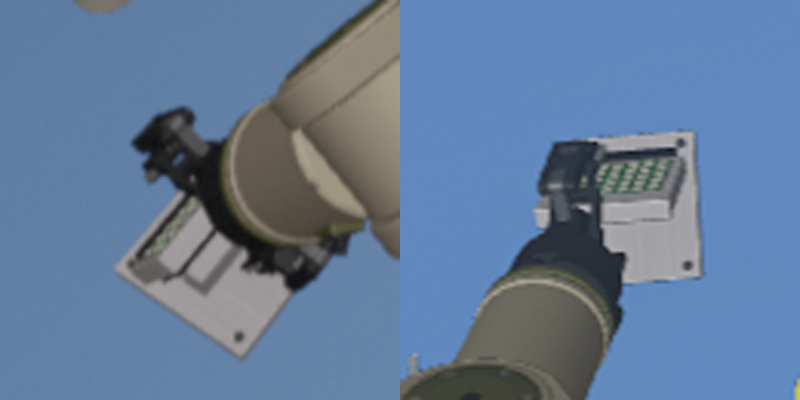

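>>> carry_out:
  series:
    - {"tx":-0.25,"ty":0,"tz":0.2,"ax":0,"ay":0,"az":0,"grip":1}
    - {"tx":0,"ty":0,"tz":0,"ax":0,"ay":0,"az":0,"grip":0}
    - {"tx":0,"ty":0,"tz":0,"ax":0,"ay":0,"az":0,"grip":0}
    - {"tx":0,"ty":0,"tz":0,"ax":0,"ay":0,"az":0,"grip":0}
    - {"tx":0,"ty":0,"tz":0,"ax":0,"ay":0,"az":0,"grip":0}
    - {"tx":0,"ty":0,"tz":0,"ax":0,"ay":0,"az":0,"grip":0}
    - {"tx":0,"ty":0,"tz":0,"ax":0,"ay":0,"az":0,"grip":0}
  newtons: 45

```text
clock: 5.75
tcp_pos: [0.5471, 0.3058, 0.0742]
tool_rot: [1.877, 1.985, 0.533]
ft_force: [0.3, -0.9, 0.6]
gripper_width: 0.0155
```

```bash
python3 chk.py; python3 look.py g1 "[.54,.305,.1]"; 
```

```text
5.75 [0.5471 0.3058 0.0742] [ 0.3 -0.9  0.6] 0.015511859075525524 [-0.18  0.35 -0.64  1.99  0.96  0.67 -1.42]
in F rel T (mm) [-0.2 -0.6  0.2] roterr tool [ 0.04 -0.01  0.01]
side crop origin 182 278 scale 3.076923076923077
top crop origin 115 194 scale 3.076923076923077
```

View pics/g1.png

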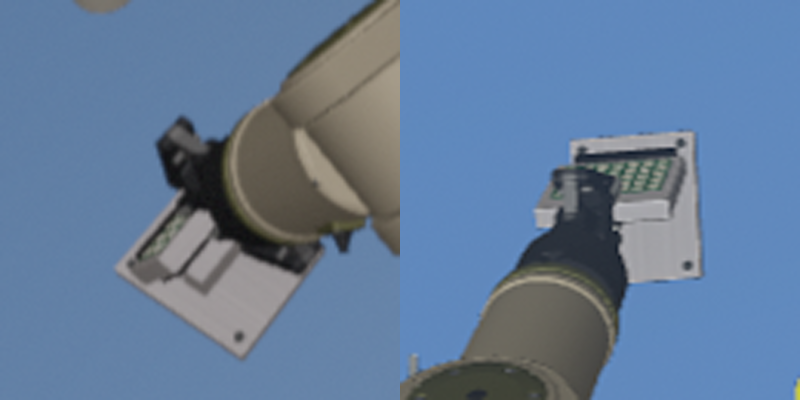

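```bash
cat > pl.py <<'E'
import sys,json
from h import *
from cell import arm
p,Rm,s=cur(arm)
print(p.round(4),R.from_matrix(frame(-13.8,0).T@Rm).as_rotvec(degrees=True).round(2))
def go(p1,R1,**k):
    global p,Rm
    r,p,Rm=plan(p,Rm,p1,R1,**k); print(len(r)); [print({k:x.get(k,0) for k in ["tx","ty","tz","ax","ay","az"]}) for x in r]
for w in eval(sys.argv[1]): go(w[0],frame(*w[1]),st=w[2],sr=7)
E
python3 pl.py "[([.49,.303,.178],(3.2,30),3),([.52,.2,.30],(0,10),4),([.5255,-.294,.25],(-13.8,0),4.8)]"
```

```text
[0.5471 0.3058 0.0742] [-29.82   4.47 -16.62]
4
{'tx': 0.01, 'ty': 0.06, 'tz': -2.96, 'ax': 0, 'ay': 0, 'az': 0}
{'tx': 0.01, 'ty': 0.06, 'tz': -2.96, 'ax': 0, 'ay': 0, 'az': 0}
{'tx': 0.01, 'ty': 0.06, 'tz': -2.96, 'ax': 0, 'ay': 0, 'az': 0}
{'tx': 0.01, 'ty': 0.06, 'tz': -2.97, 'ax': 0, 'ay': 0, 'az': 0}
5
{'tx': -2.09, 'ty': 1.64, 'tz': -1.87, 'ax': 4.0, 'ay': -0.2, 'az': 0.6}
{'tx': -2.08, 'ty': 1.53, 'tz': -1.97, 'ax': 4.0, 'ay': -0.2, 'az': 0.6}
{'tx': -2.07, 'ty': 1.41, 'tz': -2.07, 'ax': 4.0, 'ay': -0.3, 'az': 0.6}
{'tx': -2.07, 'ty': 1.28, 'tz': -2.15, 'ax': 4.0, 'ay': -0.2, 'az': 0.6}
{'tx': -2.06, 'ty': 1.16, 'tz': -2.23, 'ax': 4.0, 'ay': -0.2, 'az': 0.6}
11
{'tx': -4.49, 'ty': -0.03, 'tz': 0.46, 'ax': 0.9, 'ay': -0.1, 'az': 1.3}
{'tx': -4.49, 'ty': 0.07, 'tz': 0.46, 'ax': 0.9, 'ay': -0.1, 'az': 1.2}
{'tx': -4.49, 'ty': 0.18, 'tz': 0.47, 'ax': 0.9, 'ay': -0.1, 'az': 1.3}
{'tx': -4.48, 'ty': 0.29, 'tz': 0.47, 'ax': 0.9, 'ay': -0.1, 'az': 1.2}
{'tx': -4.47, 'ty': 0.39, 'tz': 0.48, 'ax': 0.9, 'ay': -0.2, 'az': 1.3}
{'tx': -4.46, 'ty': 0.49, 'tz': 0.48, 'ax': 0.9, 'ay': -0.1, 'az': 1.2}
{'tx': -4.45, 'ty': 0.6, 'tz': 0.48, 'ax': 1.0, 'ay': -0.1, 'az': 1.3}
{'tx': -4.43, 'ty': 0.71, 'tz': 0.48, 'ax': 0.9, 'ay': -0.1, 'az': 1.2}
{'tx': -4.42, 'ty': 0.81, 'tz': 0.48, 'ax': 0.9, 'ay': -0.1, 'az': 1.3}
{'tx': -4.39, 'ty': 0.91, 'tz': 0.47, 'ax': 0.9, 'ay': -0.1, 'az': 1.2}
{'tx': -4.38, 'ty': 1.01, 'tz': 0.46, 'ax': 0.9, 'ay': -0.1, 'az': 1.3}
```

>>> carry_out:
  series:
    - {"tx":0,"ty":0.1,"tz":-1,"ax":0,"ay":0,"az":0,"grip":0}
    - {"tx":0,"ty":0.1,"tz":-2,"ax":0,"ay":0,"az":0,"grip":0}
    - {"tx":0,"ty":0,"tz":-3,"ax":0,"ay":0,"az":0,"grip":0}
    - {"tx":0,"ty":0,"tz":-3,"ax":0,"ay":0,"az":0,"grip":0}
    - {"tx":0,"ty":0,"tz":-3,"ax":0,"ay":0,"az":0,"grip":0}

```text
clock: 6.48
tcp_pos: [0.4872, 0.3019, 0.179]
tool_rot: [1.878, 1.987, 0.529]
ft_force: [0.6, 0.2, -3.6]
gripper_width: 0.0155
```

>>> carry_out:
  series:
    - {"tx":-2.1,"ty":1.6,"tz":-1.9,"ax":4,"ay":-0.2,"az":0.6,"grip":0}
    - {"tx":-2.1,"ty":1.5,"tz":-2,"ax":4,"ay":-0.2,"az":0.6,"grip":0}
    - {"tx":-2.1,"ty":1.4,"tz":-2.1,"ax":4,"ay":-0.3,"az":0.6,"grip":0}
    - {"tx":-2.1,"ty":1.3,"tz":-2.2,"ax":4,"ay":-0.2,"az":0.6,"grip":0}
    - {"tx":-2.1,"ty":1.2,"tz":-2.2,"ax":4,"ay":-0.2,"az":0.6,"grip":0}
    - {"tx":0,"ty":0,"tz":0,"ax":0,"ay":0,"az":0,"grip":0}

```text
clock: 7.22
tcp_pos: [0.52, 0.196, 0.3031]
tool_rot: [2.134, 2.126, 0.188]
ft_force: [-0.7, 1.0, -3.7]
gripper_width: 0.0154
```

```bash
python3 chk.py;python3 pl.py "[([.5255,-.294,.25],(-13.8,0),4.8)]"
```

```text
7.225 [0.52   0.196  0.3031] [-0.7  1.  -3.7] 0.015371688443149019 [ 0.13  0.13 -0.66  1.57  0.17  1.32 -0.55]
in F rel T (mm) [-108.3   85.1 -214.6] roterr tool [-19.95   1.13  -3.24]
[0.52   0.196  0.3031] [ -9.99   1.24 -13.54]
11
{'tx': -4.45, 'ty': -0.02, 'tz': 0.48, 'ax': 0.9, 'ay': -0.1, 'az': 1.2}
{'tx': -4.46, 'ty': 0.09, 'tz': 0.49, 'ax': 0.9, 'ay': -0.1, 'az': 1.3}
{'tx': -4.45, 'ty': 0.19, 'tz': 0.5, 'ax': 0.9, 'ay': -0.1, 'az': 1.2}
{'tx': -4.44, 'ty': 0.29, 'tz': 0.5, 'ax': 0.9, 'ay': -0.2, 'az': 1.2}
{'tx': -4.44, 'ty': 0.4, 'tz': 0.51, 'ax': 0.9, 'ay': -0.1, 'az': 1.3}
{'tx': -4.42, 'ty': 0.5, 'tz': 0.51, 'ax': 1.0, 'ay': -0.1, 'az': 1.2}
{'tx': -4.41, 'ty': 0.6, 'tz': 0.51, 'ax': 0.9, 'ay': -0.1, 'az': 1.2}
{'tx': -4.4, 'ty': 0.71, 'tz': 0.51, 'ax': 0.9, 'ay': -0.1, 'az': 1.2}
{'tx': -4.38, 'ty': 0.8, 'tz': 0.5, 'ax': 0.9, 'ay': -0.1, 'az': 1.3}
{'tx': -4.36, 'ty': 0.91, 'tz': 0.49, 'ax': 0.9, 'ay': -0.1, 'az': 1.2}
{'tx': -4.33, 'ty': 1.01, 'tz': 0.49, 'ax': 0.9, 'ay': -0.1, 'az': 1.2}
```

>>> carry_out:
  series:
    - {"tx":-4.4,"ty":0,"tz":0.5,"ax":0.9,"ay":-0.1,"az":1.2,"grip":0}
    - {"tx":-4.4,"ty":0.1,"tz":0.5,"ax":0.9,"ay":-0.1,"az":1.2,"grip":0}
    - {"tx":-4.4,"ty":0.2,"tz":0.5,"ax":0.9,"ay":-0.1,"az":1.2,"grip":0}
    - {"tx":-4.4,"ty":0.3,"tz":0.5,"ax":0.9,"ay":-0.2,"az":1.2,"grip":0}
    - {"tx":-4.4,"ty":0.4,"tz":0.5,"ax":0.9,"ay":-0.1,"az":1.3,"grip":0}
    - {"tx":-4.4,"ty":0.5,"tz":0.5,"ax":1,"ay":-0.1,"az":1.2,"grip":0}
    - {"tx":-4.4,"ty":0.6,"tz":0.5,"ax":0.9,"ay":-0.1,"az":1.2,"grip":0}
    - {"tx":-4.4,"ty":0.7,"tz":0.5,"ax":0.9,"ay":-0.1,"az":1.2,"grip":0}
    - {"tx":-4.4,"ty":0.8,"tz":0.5,"ax":0.9,"ay":-0.1,"az":1.3,"grip":0}
    - {"tx":-4.4,"ty":0.9,"tz":0.5,"ax":0.9,"ay":-0.1,"az":1.2,"grip":0}

```text
clock: 8.48
tcp_pos: [0.5257, -0.2449, 0.2532]
tool_rot: [2.436, 1.968, 0.016]
ft_force: [0.7, 0.6, -2.8]
gripper_width: 0.0156
```

>>> carry_out:
  series:
    - {"tx":-4.4,"ty":1,"tz":0.5,"ax":0.9,"ay":-0.1,"az":1.2,"grip":0}
    - {"tx":0,"ty":0,"tz":0,"ax":0,"ay":0,"az":0,"grip":0}
    - {"tx":0,"ty":0,"tz":0,"ax":0,"ay":0,"az":0,"grip":0}

```text
clock: 8.85
tcp_pos: [0.5266, -0.2887, 0.2484]
tool_rot: [-2.463, -1.948, 0.0]
ft_force: [0.2, 0.4, -3.2]
gripper_width: 0.0152
```

```bash
python3 pl.py "[([.5255,-.294,.15],(-13.8,0),4.8)]"; python3 look.py h1 "[.54,-.30,.2]"
```

```text
[ 0.5266 -0.2887  0.2484] [ 0.08  0.06 -0.47]
3
{'tx': -0.18, 'ty': 0.01, 'tz': 3.28, 'ax': 0, 'ay': 0, 'az': 0.2}
{'tx': -0.19, 'ty': 0.01, 'tz': 3.28, 'ax': -0.1, 'ay': 0, 'az': 0.1}
{'tx': -0.18, 'ty': 0, 'tz': 3.28, 'ax': 0, 'ay': -0.1, 'az': 0.2}
side crop origin 332 94 scale 3.076923076923077
top crop origin 385 185 scale 3.076923076923077
```

View pics/h1.png

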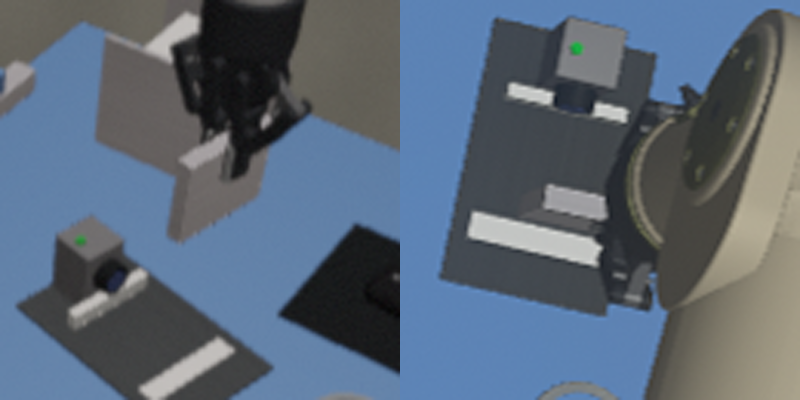

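>>> carry_out:
  series:
    - {"tx":-0.5,"ty":0,"tz":4,"ax":0,"ay":0,"az":0.5,"grip":0}
    - {"tx":0,"ty":0,"tz":4,"ax":0,"ay":0,"az":0,"grip":0}
    - {"tx":0,"ty":0,"tz":4,"ax":0,"ay":0,"az":0,"grip":0}
    - {"tx":0,"ty":0,"tz":4,"ax":0,"ay":0,"az":0,"grip":0}
    - {"tx":0,"ty":0,"tz":1,"ax":0,"ay":0,"az":0,"grip":0}
    - {"tx":0,"ty":0,"tz":0,"ax":0,"ay":0,"az":0,"grip":0}
    - {"tx":0,"ty":0,"tz":0,"ax":0,"ay":0,"az":0,"grip":0}

```text
clock: 9.82
tcp_pos: [0.5268, -0.2957, 0.0815]
tool_rot: [2.471, 1.934, 0.001]
ft_force: [0.2, 0.0, -3.7]
gripper_width: 0.0155
```

```bash
cat > ov.py <<'E'
import sys
from h import *
from cell import arm,cams
p,Rm,s=cur(arm); n0=sys.argv[1]
yaw=-13.8; B=np.array([.5255,-.294,.006]); off=float(sys.argv[2]) if len(sys.argv)>2 else .047
Rz=R.from_euler('z',yaw,degrees=True).as_matrix()
print(s["clock"],"tcp in bay mm",(Rz.T@(p-B)*1000).round(2),"force",s["ft_force"].round(1),"rot",R.from_matrix(frame(yaw,0).T@Rm).as_rotvec(degrees=True).round(2),"w",s["gripper_width"])
k=5
for n in ("side","top"):
    S=cams.snapshot(n); pickle.dump(S,open(f"{n}_{n0}.pkl","wb"))
    o=(proj(S,B+[0.01,0,.04])[0]-40).astype(int)
    im=cv2.resize(S["color"][o[1]:o[1]+80,o[0]:o[0]+80],(400,400),interpolation=cv2.INTER_CUBIC)[:,:,::-1].copy()
    def L(P,c):
        q=((proj(S,P)-o+.5)*k).astype(np.int32); cv2.polylines(im,[q],True,c,1)
    L([B+Rz@np.array([a*.011,b*.055,0]) for a,b in((-1,-1),(-1,1),(1,1),(1,-1))],(255,0,255))
    f=p+Rm[:,2]*off
    sq=((-1,-1),(-1,1),(1,1),(1,-1))
    L([f+Rm@np.array([b*.05,a*.008,0]) for a,b in sq],(0,0,255))
    L([f+Rm@np.array([b*.05,a*.008,-.08]) for a,b in sq],(0,255,255))
    W=im if n=="side" else np.hstack([W,im])
    # carrier front/rear plane
    P,u,v=world(S); Q=(P-B)@Rz
    m=(Q[:,2]>.012)&(Q[:,2]<.075)&(abs(Q[:,0])<.03)&(abs(Q[:,1])<.07)
    q=Q[m]; print(n,len(q),"min/max",np.percentile(q,[2,50,98],axis=0).round(4).tolist())
cv2.imwrite(f"pics/{n0}.png",W)
E
python3 ov.py b1
```

```text
9.825 tcp in bay mm [ 1.71 -1.33 75.54] force [ 0.2  0.  -3.7] rot [-0.18 -0.09  0.09] w 0.015491761405100286
side 258 min/max [[-0.0093, -0.0468, 0.0314], [-0.0066, 0.0134, 0.0519], [0.0073, 0.0494, 0.074]]
top 56 min/max [[-0.006, 0.0075, 0.0289], [-0.0053, 0.0412, 0.053], [0.009, 0.0504, 0.0737]]
```

View pics/b1.png

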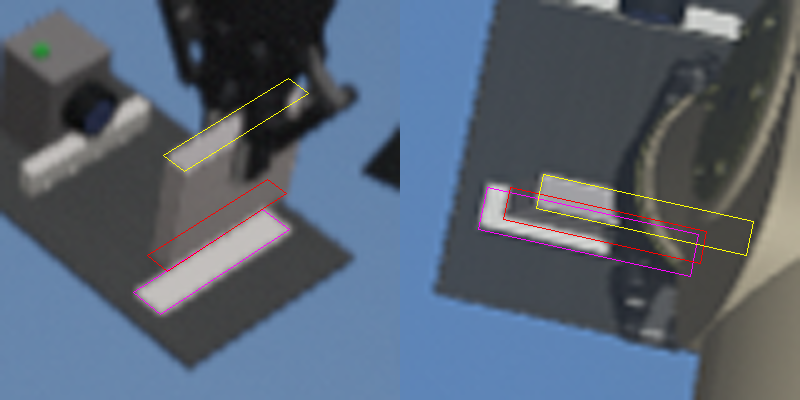

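```bash
python3 - <<'E'
from h import *
B=np.array([.5255,-.294,.006]); Rz=R.from_euler('z',-13.8,degrees=True).as_matrix()
def ray(S,uv,z):
    Rm=cv2.Rodrigues(np.array(S["rvec"],float))[0]; c=-Rm.T@np.array(S["tvec"]).ravel()
    uv=np.atleast_2d(uv); d=np.stack([(uv[:,0]-S["cx"])/S["fx"],(uv[:,1]-S["cy"])/S["fy"],np.ones(len(uv))],1)@Rm
    return c+d*((z-c[2])/d[:,2])[:,None]
for n in("side","top"):
    S=pickle.load(open(n+"0.pkl","rb")); g=S["color"].astype(float).mean(2)
    # fine template fit: sample contrast of rectangle edges
    vv,uu=np.mgrid[0:480,0:640]; pts=ray(S,np.stack([uu.ravel(),vv.ravel()],1),.006)
    Q=(pts-B)@Rz; m=(abs(Q[:,0])<.022)&(abs(Q[:,1])<.066); gv=g.ravel()[m]; q=Q[m][:,:2]
    lo,hi=np.percentile(gv,20),np.percentile(gv,97); w=np.clip((gv-lo)/(hi-lo),0,1)
    # area weighting ~uniform locally
    from scipy.optimize import minimize
    sg=.0012
    def model(t):
        c,s_=np.cos(t[2]),np.sin(t[2]); x=(q[:,0]-t[0]/1e3)*c+(q[:,1]-t[1]/1e3)*s_; y=-(q[:,0]-t[0]/1e3)*s_+(q[:,1]-t[1]/1e3)*c
        f=lambda a,h:1/(1+np.exp(-(h-abs(a))/sg*2)); return f(x,.011)*f(y,.055)
    r=minimize(lambda t:((model(t)-w)**2).sum(),[0,0,0],method="Nelder-Mead"); print(n,"strip rel B mm",r.x[:2].round(2),"yaw",np.degrees(r.x[2]).round(2),r.fun,len(w))
E
```

```text
side strip rel B mm [-0.86 -0.75] yaw -0.4 6.994126925274884 472
top strip rel B mm [ 2.03 -0.06] yaw -0.24 1.1473433758406566 897
```

>>> carry_out:
  series:
    - {"tx":0.09,"ty":-0.07,"tz":0.8,"ax":0.2,"ay":0.1,"az":0.2,"grip":0}
    - {"tx":0,"ty":0,"tz":0.8,"ax":0,"ay":0,"az":0,"grip":0}
    - {"tx":0,"ty":0,"tz":0.7,"ax":0,"ay":0,"az":0,"grip":0}
    - {"tx":0,"ty":0,"tz":0.2,"ax":0,"ay":0,"az":0,"grip":0}
    - {"tx":0,"ty":0,"tz":0,"ax":0,"ay":0,"az":0,"grip":0}
    - {"tx":0,"ty":0,"tz":0,"ax":0,"ay":0,"az":0,"grip":0}

```text
clock: 10.68
tcp_pos: [0.5251, -0.2944, 0.0546]
tool_rot: [-2.475, -1.93, 0.002]
ft_force: [-0.1, -0.1, -3.9]
gripper_width: 0.0154
```

```bash
python3 ov.py b2
```

```text
10.675 tcp in bay mm [-0.25 -0.51 48.56] force [-0.1 -0.1 -3.9] rot [0.18 0.05 0.32] w 0.015390029810002714
side 329 min/max [[-0.0216, -0.046, 0.0132], [-0.0088, 0.0203, 0.041], [0.0064, 0.051, 0.0736]]
top 86 min/max [[-0.0207, 0.0077, 0.014], [-0.0072, 0.0376, 0.0485], [0.0069, 0.0516, 0.0734]]
```

View pics/b2.png

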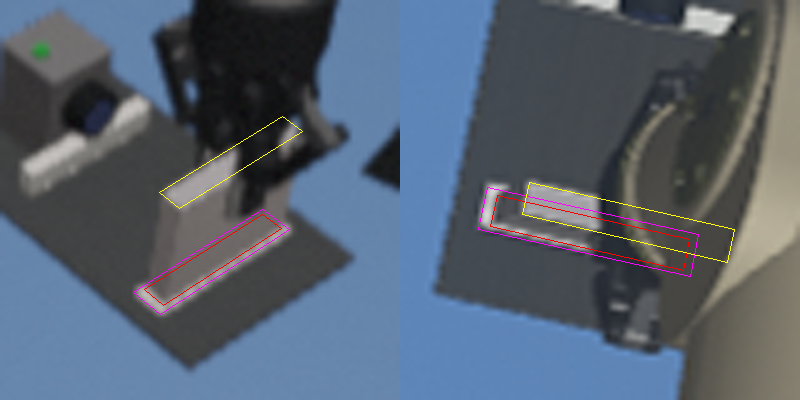

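>>> carry_out:
  series:
    - {"tx":0,"ty":0.14,"tz":0,"ax":-0.1,"ay":0,"az":0,"grip":0}
    - {"tx":0,"ty":0,"tz":0,"ax":0,"ay":0,"az":0,"grip":0}
    - {"tx":0,"ty":0,"tz":0.05,"ax":0,"ay":0,"az":0,"grip":0}
    - {"tx":0,"ty":0,"tz":0.05,"ax":0,"ay":0,"az":0,"grip":0}
    - {"tx":0,"ty":0,"tz":0,"ax":0,"ay":0,"az":0,"grip":0}
    - {"tx":0,"ty":0,"tz":0,"ax":0,"ay":0,"az":0,"grip":0}

```text
clock: 11.52
tcp_pos: [0.5263, -0.2946, 0.0533]
tool_rot: [-2.476, -1.93, 0.001]
ft_force: [-0.9, -0.6, -4.2]
gripper_width: 0.0153
```

```bash
python3 ov.py b3
```

```text
11.525 tcp in bay mm [ 0.89 -0.45 47.25] force [-0.9 -0.6 -4.2] rot [0.12 0.06 0.32] w 0.015252955149084414
side 330 min/max [[-0.0209, -0.0442, 0.0128], [-0.0075, 0.0197, 0.0404], [0.0078, 0.0505, 0.0742]]
top 89 min/max [[-0.0182, 0.0077, 0.0134], [-0.0061, 0.0384, 0.0459], [0.0082, 0.0515, 0.074]]
```

View pics/b3.png

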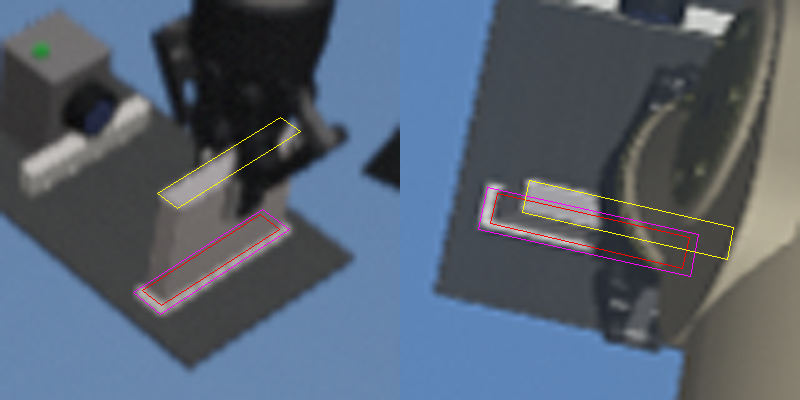

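>>> carry_out:
  series:
    - {"tx":0,"ty":0,"tz":0.05,"ax":0,"ay":0,"az":0,"grip":0}
    - {"tx":0,"ty":0,"tz":0.05,"ax":0,"ay":0,"az":0,"grip":0}
    - {"tx":0,"ty":0,"tz":0,"ax":0,"ay":0,"az":0,"grip":0}

```text
clock: 12.0
tcp_pos: [0.5264, -0.2946, 0.0525]
tool_rot: [-2.476, -1.93, 0.001]
ft_force: [-0.3, 0.8, -0.1]
gripper_width: 0.0153
```

>>> carry_out:
  series:
    - {"tx":0,"ty":0,"tz":0.05,"ax":0,"ay":0,"az":0,"grip":0}
    - {"tx":0,"ty":0,"tz":0,"ax":0,"ay":0,"az":0,"grip":0}
    - {"tx":0,"ty":0,"tz":0,"ax":0,"ay":0,"az":0,"grip":0}

```text
clock: 12.38
tcp_pos: [0.5264, -0.2946, 0.0525]
tool_rot: [-2.476, -1.931, 0.0]
ft_force: [-2.4, 2.6, 5.7]
gripper_width: 0.0153
```

>>> carry_out:
  series:
    - {"tx":0,"ty":0,"tz":0,"ax":0,"ay":0,"az":0,"grip":0.25}
    - {"tx":0,"ty":0,"tz":0,"ax":0,"ay":0,"az":0,"grip":0.35}
    - {"tx":0,"ty":0,"tz":0,"ax":0,"ay":0,"az":0,"grip":0.5}
    - {"tx":0,"ty":0,"tz":0,"ax":0,"ay":0,"az":0,"grip":0.6}
    - {"tx":0,"ty":0,"tz":0,"ax":0,"ay":0,"az":0,"grip":0.6}
  newtons: 20

```text
clock: 13.0
tcp_pos: [0.5263, -0.2947, 0.0517]
tool_rot: [-2.476, -1.93, 0.001]
ft_force: [-0.5, -0.6, 0.1]
gripper_width: 0.0514
```

```bash
python3 ov.py b4
```

```text
13.0 tcp in bay mm [ 0.92 -0.49 45.74] force [-0.5 -0.6  0.1] rot [0.11 0.06 0.32] w 0.051385476057822455
side 324 min/max [[-0.0255, -0.0141, 0.0142], [-0.0069, 0.02, 0.051], [0.0277, 0.0508, 0.0741]]
top 94 min/max [[-0.0288, 0.005, 0.0133], [-0.0059, 0.0375, 0.0498], [0.0094, 0.0517, 0.0742]]
```

View pics/b4.png

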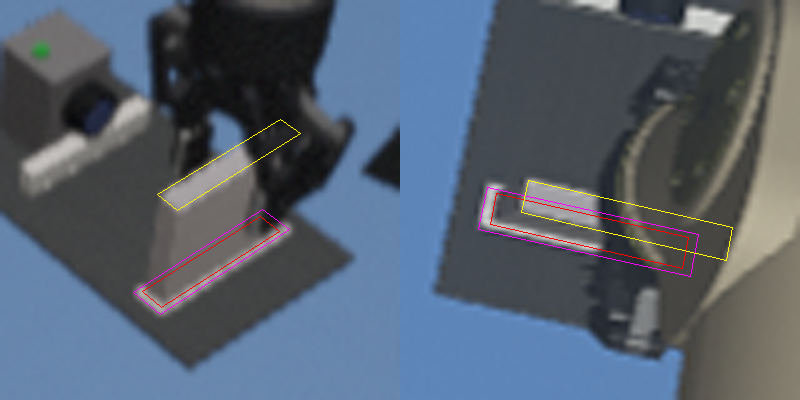

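Standing and released. I'll rise straight up and check it unobstructed.

>>> carry_out:
  series:
    - {"tx":0,"ty":0,"tz":-1,"ax":0,"ay":0,"az":0,"grip":0.6}
    - {"tx":0,"ty":0,"tz":-2,"ax":0,"ay":0,"az":0,"grip":0.6}
    - {"tx":0,"ty":0,"tz":-3,"ax":0,"ay":0,"az":0,"grip":0.6}
    - {"tx":0,"ty":0,"tz":-4,"ax":0,"ay":0,"az":0,"grip":0.6}
    - {"tx":0,"ty":0,"tz":-4,"ax":0,"ay":0,"az":0,"grip":0.6}
    - {"tx":0,"ty":0,"tz":-4,"ax":0,"ay":0,"az":0,"grip":0.6}
    - {"tx":0,"ty":0,"tz":-2,"ax":0,"ay":0,"az":0,"grip":0.4}
    - {"tx":0,"ty":0,"tz":0,"ax":0,"ay":0,"az":0,"grip":0.2}

```text
clock: 14.1
tcp_pos: [0.5275, -0.2953, 0.2544]
tool_rot: [2.476, 1.931, 0.002]
ft_force: [0.6, -0.3, -0.9]
gripper_width: 0.0176
```

```bash
python3 pl.py "[([.529,-.023,.24],(0,0),5)]"
```

```text
[ 0.5275 -0.2953  0.2544] [-0.14 -0.01  0.31]
6
{'tx': 4.41, 'ty': -1.08, 'tz': 0.24, 'ax': 0, 'ay': 0, 'az': -2.4}
{'tx': 4.45, 'ty': -0.9, 'tz': 0.23, 'ax': 0, 'ay': 0, 'az': -2.3}
{'tx': 4.48, 'ty': -0.72, 'tz': 0.24, 'ax': 0.1, 'ay': 0, 'az': -2.4}
{'tx': 4.5, 'ty': -0.53, 'tz': 0.24, 'ax': 0, 'ay': 0, 'az': -2.3}
{'tx': 4.53, 'ty': -0.35, 'tz': 0.23, 'ax': 0, 'ay': 0, 'az': -2.4}
{'tx': 4.53, 'ty': -0.15, 'tz': 0.24, 'ax': 0, 'ay': 0, 'az': -2.3}
```

>>> carry_out:
  series:
    - {"tx":4.4,"ty":-1.1,"tz":0,"ax":0,"ay":0,"az":-2.3,"grip":0}
    - {"tx":4.5,"ty":-0.9,"tz":0,"ax":0,"ay":0,"az":-2.3,"grip":0}
    - {"tx":4.5,"ty":-0.7,"tz":0,"ax":0,"ay":0,"az":-2.3,"grip":0}
    - {"tx":4.5,"ty":-0.5,"tz":0,"ax":0,"ay":0,"az":-2.3,"grip":0}
    - {"tx":4.5,"ty":-0.4,"tz":0,"ax":0,"ay":0,"az":-2.3,"grip":0}
    - {"tx":4.5,"ty":-0.2,"tz":0,"ax":0,"ay":0,"az":-2.3,"grip":0}
    - {"tx":0,"ty":0,"tz":0,"ax":0,"ay":0,"az":0,"grip":0}
    - {"tx":0,"ty":0,"tz":0,"ax":0,"ay":0,"az":0,"grip":0}

```text
clock: 15.1
tcp_pos: [0.5278, -0.0232, 0.2512]
tool_rot: [-2.226, -2.213, 0.002]
ft_force: [0.1, -0.5, 0.0]
gripper_width: 0.0001
```

```bash
cat > cv.py <<'E'
import sys
from h import *
from cell import cams
n0=sys.argv[1]
B=np.array([.5255,-.294,.006]); k=5
Rz=R.from_euler('z',-14.0,degrees=True).as_matrix()
for n in ("side","top"):
    S=cams.snapshot(n); pickle.dump(S,open(f"{n}_{n0}.pkl","wb"))
    o=(proj(S,B+[0.01,0,.04])[0]-40).astype(int)
    im=cv2.resize(S["color"][o[1]:o[1]+80,o[0]:o[0]+80],(400,400),interpolation=cv2.INTER_CUBIC)
    W=im if n=="side" else np.hstack([W,im])
    P,u,v=world(S); Q=(P-B)@Rz
    m=(Q[:,2]>.012)&(Q[:,2]<.095)&(abs(Q[:,0])<.03)&(abs(Q[:,1])<.07)
    q=Q[m]; t=q[q[:,2]>.076]
    print(n,len(q),"top edge",len(t),np.percentile(t,[3,50,97],axis=0).round(4).tolist(), cv2.minAreaRect((t[:,:2]*1000).astype(np.float32)))
    f=q[(q[:,2]<.07)]; f=f[f[:,0]<-.002]
    if len(f)>30:
        for _ in range(6):
            c=f.mean(0); nn=np.linalg.svd(f-c)[2][2]; d=(f-c)@nn; f=f[abs(d)<max(.003,2.5*d.std())]
        nn*=-np.sign(nn[0]); print("rear normal",nn.round(3),c.round(4),len(f))
cv2.imwrite(f"pics/{n0}.png",W[:,:,::-1])
E
python3 cv.py c1;python3 pl.py "[([.529,-.023,.135],(-0,0),5)]"
```

```text
side 550 top edge 160 [[-0.0089, -0.0473, 0.0768], [-0.0016, 0.0024, 0.0805], [0.0076, 0.048, 0.0836]] ((-0.30528926849365234, 0.8513450622558594), (102.00401306152344, 18.314910888671875), 89.9767074584961)
rear normal [-1.     0.006 -0.008] [-0.0076  0.0022  0.0415] 304
top 424 top edge 248 [[-0.0061, -0.0459, 0.0763], [0.0015, 0.0005, 0.0794], [0.0091, 0.0479, 0.083]] ((1.4744625091552734, 1.4932098388671875), (99.66329956054688, 16.618846893310547), 89.9250259399414)
rear normal [-1.     0.006 -0.004] [-0.0061  0.0028  0.0411] 104
[ 0.528  -0.0242  0.2515] [  0.16   0.04 -13.35]
3
{'tx': 0.04, 'ty': 0.04, 'tz': 3.88, 'ax': -0.1, 'ay': 0, 'az': -0.2}
{'tx': 0.03, 'ty': 0.04, 'tz': 3.89, 'ax': 0, 'ay': 0, 'az': -0.1}
{'tx': 0.04, 'ty': 0.04, 'tz': 3.88, 'ax': -0.1, 'ay': -0.1, 'az': -0.2}
```

View pics/c1.png

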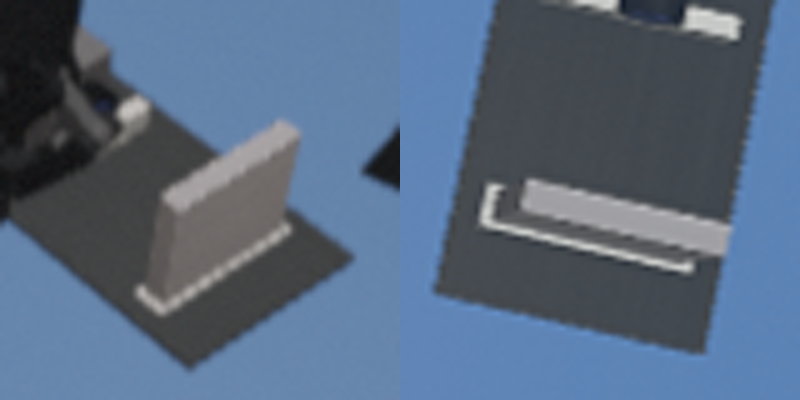

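The carrier stands free. The white strip shows evenly along its rear, with offsets of about 0.5 mm in x and 1.4 mm in y and its yaw square. Next is the plunger.

>>> carry_out:
  series:
    - {"tx":0.1,"ty":0.1,"tz":3.5,"ax":0,"ay":0,"az":0,"grip":0}
    - {"tx":0,"ty":0,"tz":3.5,"ax":0,"ay":0,"az":0,"grip":0}
    - {"tx":0,"ty":0,"tz":3,"ax":0,"ay":0,"az":0,"grip":0}
    - {"tx":0,"ty":0,"tz":2,"ax":0,"ay":0,"az":0,"grip":0}
    - {"tx":0,"ty":0,"tz":1,"ax":0,"ay":0,"az":0,"grip":0}
    - {"tx":0,"ty":0,"tz":0,"ax":0,"ay":0,"az":0,"grip":0}
    - {"tx":0,"ty":0,"tz":0,"ax":0,"ay":0,"az":0,"grip":0}

```text
clock: 16.08
tcp_pos: [0.5297, -0.0218, 0.1231]
tool_rot: [-2.227, -2.214, -0.001]
ft_force: [-0.0, 1.4, 0.1]
gripper_width: -0.0003
```

```bash
python3 chk.py; python3 look.py p1 "[.529,-.023,.09]"
```

```text
16.075 [ 0.5297 -0.0218  0.1231] [-0.   1.4  0.1] -0.00025513169679587737 [ 0.37  0.3  -0.46  1.76  0.14  1.11 -0.14]
in F rel T (mm) [-326.3   -7.1  -60. ] roterr tool [-30.     0.85  -3.49]
side crop origin 275 187 scale 3.076923076923077
top crop origin 256 196 scale 3.076923076923077
```

View pics/p1.png

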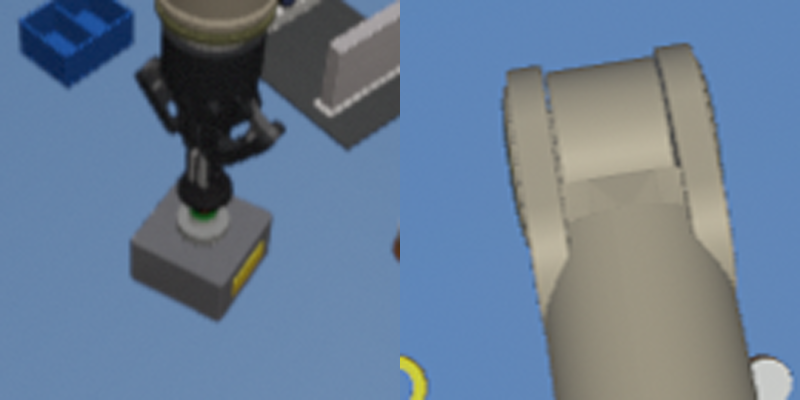

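>>> carry_out:
  series:
    - {"tx":-0.1,"ty":0,"tz":0.4,"ax":0,"ay":0,"az":0,"grip":0}
    - {"tx":0,"ty":0,"tz":0.4,"ax":0,"ay":0,"az":0,"grip":0}
    - {"tx":0,"ty":0,"tz":0.4,"ax":0,"ay":0,"az":0,"grip":0}
    - {"tx":0,"ty":0,"tz":0.3,"ax":0,"ay":0,"az":0,"grip":0}
    - {"tx":0,"ty":0,"tz":0,"ax":0,"ay":0,"az":0,"grip":0}
    - {"tx":0,"ty":0,"tz":0,"ax":0,"ay":0,"az":0,"grip":0}

```text
clock: 16.92
tcp_pos: [0.529, -0.0226, 0.1074]
tool_rot: [-2.226, -2.214, 0.0]
ft_force: [-2.5, 0.1, 5.5]
gripper_width: -0.0004
```

```bash
python3 chk.py
```

```text
16.925 [ 0.529  -0.0226  0.1074] [-2.5  0.1  5.5] -0.0004326234223355874 [ 0.36  0.31 -0.45  1.78  0.15  1.08 -0.15]
in F rel T (mm) [-327.   -15.5  -46.7] roterr tool [-30.08   0.85  -3.46]
```

>>> carry_out:
  series:
    - {"tx":0,"ty":0,"tz":0.2,"ax":0,"ay":0,"az":0,"grip":0}
    - {"tx":0,"ty":0,"tz":0.2,"ax":0,"ay":0,"az":0,"grip":0}
    - {"tx":0,"ty":0,"tz":0.2,"ax":0,"ay":0,"az":0,"grip":0}
    - {"tx":0,"ty":0,"tz":0.2,"ax":0,"ay":0,"az":0,"grip":0}
    - {"tx":0,"ty":0,"tz":0,"ax":0,"ay":0,"az":0,"grip":0}
    - {"tx":0,"ty":0,"tz":0,"ax":0,"ay":0,"az":0,"grip":0}

```text
clock: 17.68
tcp_pos: [0.5291, -0.0225, 0.0998]
tool_rot: [-2.226, -2.214, 0.0]
ft_force: [-4.0, -0.9, 8.7]
gripper_width: -0.0001
```

```bash
python3 - <<'E'
from h import *
from cell import arm,cams
f=[];
for i in range(6):
    S=cams.snapshot("side"); s=arm.sense(); f.append(list(s["ft_force"])+[s["tcp_pos"][2]])
print(np.mean(f,0).round(4),s["clock"])
o=(proj(S,[.529,-.023,.08])[0]-25).astype(int)
cv2.imwrite("pics/p2.png",cv2.resize(S["color"][o[1]:o[1]+50,o[0]:o[0]+50],(600,600),interpolation=cv2.INTER_CUBIC)[:,:,::-1])
E
python3 cv.py c2
```

```text
[-3.5248 -0.2319  8.4876  0.0998] 17.975
side 550 top edge 159 [[-0.009, -0.0454, 0.0766], [-0.0012, 0.0033, 0.0804], [0.0079, 0.0492, 0.0835]] ((-0.9418134689331055, 0.80645751953125), (101.42741394042969, 19.191011428833008), 88.99801635742188)
rear normal [-1.     0.004 -0.01 ] [-0.0076  0.0027  0.041 ] 301
top 427 top edge 251 [[-0.0064, -0.0441, 0.0763], [0.001, 0.004, 0.0789], [0.0092, 0.0483, 0.0836]] ((1.4765992164611816, 1.9615631103515625), (99.48118591308594, 16.440692901611328), 89.69599914550781)
rear normal [-1.     0.006 -0.002] [-0.0061  0.0046  0.0413] 108
```

View pics/p2.png

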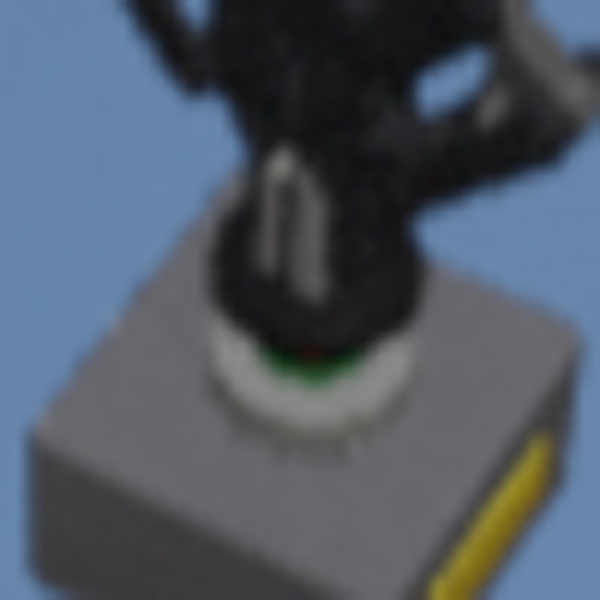

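View pics/c2.png

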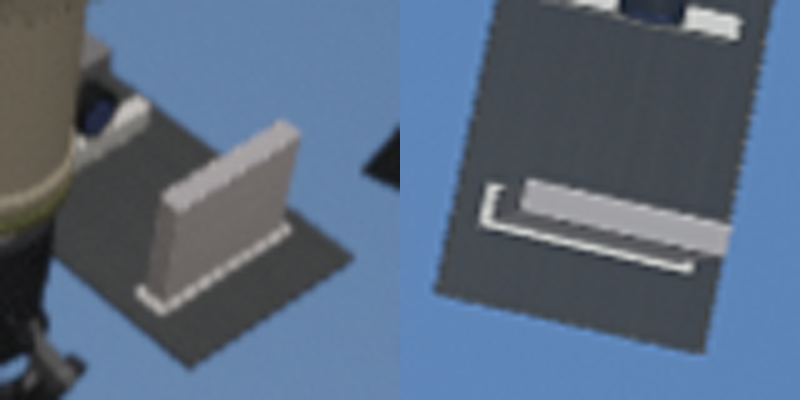

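```bash
python3 - <<'E'
from cell import arm
s=arm.sense(); print(s["clock"],s["tcp_pos"],s["ft_force"]); print(arm.sign_off())
E
```

```text
18.075 [ 0.52907909 -0.02255184  0.09981754] [-3.64728371 -0.20550595  8.00994868]
the job is handed in; nothing more can be done
None
```

The carrier is standing on the viewing bay's white strip, released, and the plunger is held down in the green band. I handed the job in at 18.1 s.

- **Carrier:** I pinched it at its upper edge, lifted it off the rest and turned it upright. I set it on the strip with the lamp side to the camera, let go and backed away straight up. The last pictures from both cameras show it standing free. It is within about 1 mm of the strip's centre across its thickness and about 1.5–2 mm off along the strip. It looks upright and square to within about 1°.
- **Plunger:** I pressed it with shut fingers to about 12 mm of travel (tool tip at z = 0.0998 m, green band 9–17 mm). The vertical force read 8.0–8.7 N against the 8.9 N the spring data predict. The side picture shows green at the collar's rim, with only a faint trace of red above the green, under the head.

**Disagreements and gaps:**
- The two cameras differed by about 3 mm on absolute positions, so I placed the carrier by its offset from the strip within each picture.
- A sideways force of about 3.5 N showed at the plunger, probably friction.
- My first three move calls were refused, most likely because rows left out zero values; nothing moved.
- I did not re-measure the other things on the table. The arm stayed clear of them along its path.

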